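# Square up the hinged corner of a wooden soap-mould frame

### The arm

A 6-joint arm with a two-finger parallel gripper is mounted at the origin on a cart in front of the work surface, level with it; the furniture and walls round the work are solid. World frame = base frame: x ahead of the robot, y to its left, z up, the work surface at z = 0. Lengths are in m, angles in degrees, forces in N, time in s.
With the tool pointing down it reaches from about 0.375 to 0.9 m from the base axis. Payload 3.1 kg.
Tool frame: the origin (TCP) lies on the centre line of the jaws, within the pads' length; the fingertips stand 25 mm ahead of it and the grasp point (between the pads) lies 6 mm ahead of it; z points along the fingers, y is the line along which they close (so a half turn about z gives the same grasp; the last joint's range is limited). The gripper opens to 87 mm and grips with 3 to 60 N. Pads are 19 mm wide; open, the fingers measure 117 mm over their backs; the gripper's body (75 mm by 190 mm) begins 51 mm behind the grasp point.
Start: joints at [63.226, 30.224, 82.088, -0, 67.689, -10.227], TCP at [0.178, 0.599, 0.248] pointing down, gripper open.
Joint ranges: [-176.69, 176.69], [-43.24, 126.21], [12.49, 139.97], [-82, 262], [0, 151.66], [-163.58, 163.58]. Speed limits (degrees/s): [159.86, 159.86, 180, 180, 180, 180].

### API

Orientations are given as a 3x3 rotation matrix whose columns are the frame's x, y, z axes.
In Python, from rig import * gives the robot as it stands.
- The arm moves only by the tool step_arm, never from a script. Its argument "steps" is a list of rows, each a list of 7 numbers: the shift along the tool's x, y, z normalised to -1 to 1, where 1 is 0.3 m, then the turn, a rotation vector about the tool's x, y, z normalised to -1 to 1, where 1 is 45 degrees, then the gripper's target within -1 to 1 (shut at 1, half-way at 0, fully open at -1). A call has 1 to 8 rows; each row is the pose to reach, as a shift and turn from the pose commanded when the call began, along the tool's axes at that moment; what a row does not reach only later rows make up. A row lasts 1/12 s, in which the tool goes at most 41.7 mm and 7.16 degrees, less where a joint would pass 70% of its speed; a pose out of reach is approached as far as the arm can. A call with a number of a shift or a turn outside -1 to 1 is refused whole. A call with a gripper value outside its range is refused whole. The fingers move at their own pace and stop on an object; the grip force is fixed at half the most. Time passes only in rows, so rows that repeat a pose let the fingers close. It gives the time, the measured TCP pose, the force, the opening and the grip force at its end, in the units of the state.
- read_state(): the state, without advancing time (a new reading comes with each control period).
- capture(name): name is "scene" or "top" or "wrist"; returns a dict with "image" (400x640x3 uint8, red, green, blue), "vertical_fov" (degrees; the focal length in pixels is half the picture's height over the tangent of half this angle, whatever the lens; pixels are square), "cx", "cy" (the principal point, pixels), "k1" (the pictures are not rectified: a ray, as slopes to the right and down, at radius r is drawn at 1 + k1 r^2 times it, then the intrinsics apply), "world_from_camera" (4x4, takes a point from camera to world coordinates); the wrist camera has in their place "T_tool_cam" (4x4, takes a point from camera to tool coordinates, whose origin is the TCP and whose axes are the flange's). Camera axes: x right, y down, z forward; pixel columns grow to the right and rows downward; lengths in m; the calibration is good to about 2 mm. A picture is of the moment at which its call begins: read the wrist's pose just before it. There is no depth.
- hand_in(): hands the job in; it is judged then, once.
The state is a dict: "time_s": time; "joint_positions": joint angles; "qvel": joint speeds; "tau": joint torques, N m; "position": TCP position; "tcp_rot": TCP orientation; "force": force on the tool from outside, world axes, zero at the start; "moment": the same for the moment, N m; "opening": opening from 0.0 (shut) to 1.0 (fully open); "grasp_force": force on a finger pad.
Only numpy, scipy, OpenCV 4.12 (cv2) and the standard library are available. Lean on these libraries where they do the work, as an engineer would, in place of code of your own. Each camera call takes 0.05 s, during which the arm holds its last target. There are 200 camera calls.

### The job

Take the wooden peg on the folded-in end board of the soap-mould frame and swing the board open until it is almost at a right angle to the back board, still a few degrees folded in. Then fetch the aluminium square by its black grip, stand it on the frame's base board and press its outer corner into the corner of the frame until one leg lies flat on the back board and the other flat on the end board, so that the corner is square. Finish while still holding the square pressed lightly against both boards, do not let go, and leave the other things on the table where they are.

Things in the scene. Friction and masses are not known exactly. Their poses are not given: they have to be found in the camera images.
- corner (a point): Inner corner of the fixed mould frame, on top of its plywood base (8 mm above the table). z up. The fixed light-wood back board has its inner face at x = 0 and runs 160 mm along -y; the end board, when square, has its inner face at y = 0 and runs 152 mm along -x. Both are 14 mm thick and 40 mm high. The square belongs at x < 0, y < 0; the base reaches to x = y = -170 mm.
- end_board (a joint): Angle of the hinged end board (darker wood) about the upright line through point corner: 0 = square to the back board, positive = folded in towards it (anticlockwise from above). Starts at 0.65 to 0.95; range -0.15 to 1.0. Friction (0.22 N m) keeps it where it is left; about 2 N at the peg moves it.
- peg_mid (a point): Half height of the upright dark round peg on the end board's top edge, 65 mm above the table; peg 14 mm thick, 34 mm tall; its foot, 17 mm below this point, is on the board's top. It lies 125 mm from the hinge line along the board and 7 mm behind the board's inner face (at -125, +7 mm in the corner's axes when the board is square).
- square_grip (a point): Grasp point of the loose aluminium square (about 0.3 kg): axis of its black upright post (orange band), 58 mm above the underside. Post 26 x 26 mm, faces turned 45 degrees to these axes, top 18 mm higher. Legs 105 long, 16 wide, 26 mm tall; outer faces at x = +50 and y = +50 mm. z up. Once seated, these axes agree with point corner's.
- square_heel (a point): The outer corner (heel) of the square at its underside, 50 mm along +x and 50 mm along +y from the grip's axis, same axes as square_grip. When the square is seated it coincides with point corner.
- square: The whole loose square; origin on its underside straight below square_grip, same axes.
- tape_roll: Bystander: roll of masking tape, 104 mm across, 24 mm tall; origin under its centre. Leave alone.
- marker: Bystander: red marker, 136 mm long, lying; origin under its centre. Leave alone.
- soap_block: Bystander: lilac soap block, 71 x 67 x 57 mm; origin under its centre. Leave alone.
- block_wood: Bystander: pine offcut, 34 x 72 x 45 mm; origin under its centre. Leave alone.
- scent_rose: Bystander: small brown bottle with black cap, 38 mm across, 78 mm tall; origin under its centre. Leave alone.

How it is judged:
By the outcome, as a careful person would: the job done as asked, in the order asked, and still so for the second after the job is handed in, while the arm keeps its last pose, push and grip.
It also fails if it takes over 59 s, if anything falls off the work surface, if the arm or the gripper's body presses on something with over 40 N, if the wrist force passes 120 N, or if a joint passes its speed limit or range.

## Working session

There is one attempt and no reset: what is moved stays moved. The work goes in short steps, Python scripts to look and compute and a tool call to move; the robot and the scene stay as the last step left them, time stands still between calls to the robot, and variables do not carry over. Pictures are saved under pics/ and viewed, at most 10 in all, crops included, and the job is handed in when it is done.

Besides the shell and the picture viewer there is one more tool, called after ">>>" by a JSON object that holds its "name" and its "arguments". step_arm: Moves the arm, as the interface text tells. Scaled input: -1 to 1 covers 0.3 m each way for a shift and 45 degrees each way for a turn. Its arguments: {"type":"object","properties":{"steps":{"type":"array"}},"required":["steps"]}

```bash
mkdir -p pics; cat > h.py <<'E'
from rig import *
import numpy as np, cv2
def cam(c, st=None):
    T = np.array(c["world_from_camera"]) if "world_from_camera" in c else None
    if T is None:
        W=np.eye(4); W[:3,:3]=np.array(st["tcp_rot"]).reshape(3,3); W[:3,3]=st["position"]; T=W@np.array(c["T_tool_cam"])
    f=200/np.tan(np.radians(c["vertical_fov"])/2)
    K=np.array([[f,0,c["cx"]],[0,f,c["cy"]],[0,0,1]]); return T,K,c["k1"]
def ray(cm,uv):
    T,K,k1=cm
    uv=np.array(uv,float).reshape(-1,2)
    d=(uv-K[:2,2])/K[0,0]; s=d.copy()
    for _ in range(20): s=d/(1+k1*(s**2).sum(1,keepdims=True))
    r=np.c_[s,np.ones(len(s))]@T[:3,:3].T
    return T[:3,3],r/np.linalg.norm(r,axis=1,keepdims=True)
def plane(cm,uv,z):
    o,r=ray(cm,uv); return o+r*((z-o[2])/r[:,2:3])
def proj(cm,P):
    T,K,k1=cm; p=(np.array(P,float).reshape(-1,3)-T[:3,3])@T[:3,:3]
    s=p[:,:2]/p[:,2:]; s=s*(1+k1*(s**2).sum(1,keepdims=True)); return s*K[0,0]+K[:2,2]
def tri(c1,uv1,c2,uv2):
    o1,r1=ray(c1,uv1);o2,r2=ray(c2,uv2); r1=r1[0];r2=r2[0]
    t=np.linalg.lstsq(np.c_[r1,-r2],o2-o1,rcond=None)[0]
    a=o1+t[0]*r1;b=o2+t[1]*r2; return (a+b)/2,np.linalg.norm(a-b)
def snap(name,file):
    st=read_state(); c=capture(name); cv2.imwrite(f"pics/{file}.png",cv2.cvtColor(c["image"],cv2.COLOR_RGB2BGR))
    import pickle; cm=cam(c,st); pickle.dump((cm,c["image"]),open(f"pics/{file}.pkl","wb")); return cm,c["image"]
def load(file):
    import pickle; return pickle.load(open(f"pics/{file}.pkl","rb"))
E
python3 - <<'E'
from h import *
for n in ["scene","top","wrist"]:
    cm,im=snap(n,n+"0"); print(n,cm[0].round(3).tolist(),cm[1][0,0],cm[2])
s=read_state(); print(s)
E
```

```text
scene [[0.739, -0.324, 0.59, -0.242], [-0.673, -0.349, 0.652, -0.934], [-0.006, -0.879, -0.476, 0.731], [0.0, 0.0, 0.0, 1.0]] 432.67316177396174 0.027345459825774503
top [[-0.028, -0.997, 0.066, 0.425], [-1.0, 0.029, 0.007, -0.015], [-0.009, -0.066, -0.998, 1.869], [0.0, 0.0, 0.0, 1.0]] 501.4939760497581 -0.014831249528976891
wrist [[0.285, 0.923, 0.26, 0.107], [0.959, -0.274, -0.078, 0.62], [-0.001, 0.271, -0.962, 0.384], [0.0, 0.0, 0.0, 1.0]] 320.2818913415513 -0.05185937355080695
{'time_s': 0.15, 'joint_positions': array([ 6.32258170e+01,  3.02671073e+01,  8.21375900e+01,  1.12841270e-03,
        6.76891842e+01, -1.02256561e+01]), 'qvel': array([-0.0218088 , -0.11504867, -0.19878131, -0.06353864,  0.13020384,
       -0.01576838]), 'tau': array([ 1.18733014e-04, -4.40431881e+01, -1.76842564e+01,  6.33257953e-02,
        5.52691275e-02, -9.42471547e-05]), 'position': array([0.17773766, 0.59867281, 0.24680309]), 'tcp_rot': array([[-9.58576592e-01,  2.84833895e-01, -7.54388781e-04],
       [ 2.84834726e-01,  9.58575538e-01, -1.45466304e-03],
       [ 3.08801293e-04, -1.60928206e-03, -9.99998657e-01]]), 'force': array([-0.09824969,  0.67050879,  0.82828891]), 'moment': array([-0.06104036,  0.04729066, -0.00989293]), 'grasp_force': 0.0, 'opening': 1.0046218573873797}
```

View pics/top0.png

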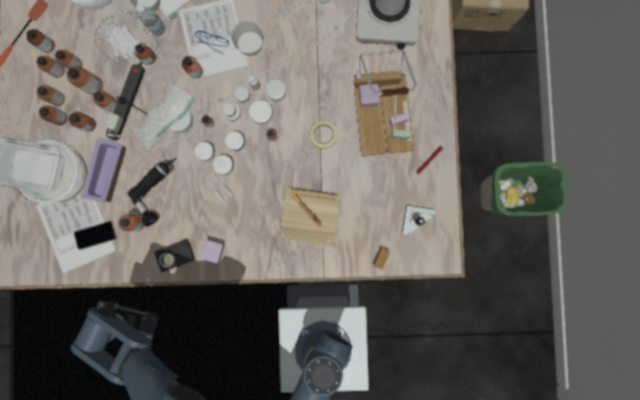

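View pics/scene0.png

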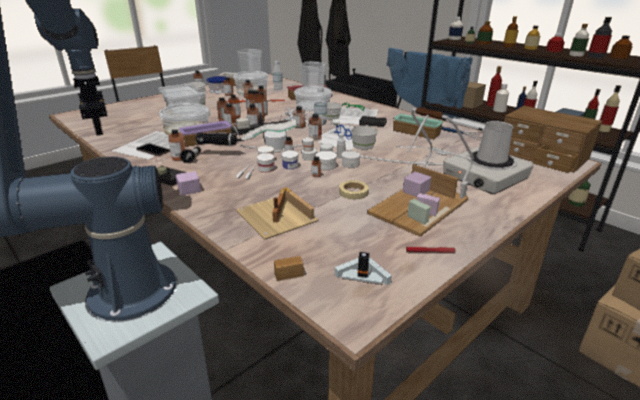

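The top view shows the frame near (310,215) with the folded board at (307,208), and the square at (419,220). The tape is at (323,134), the marker at (429,159) and the offcut at (382,257). The scene view shows the frame at (278,210) and the square at (363,268). I'll zoom in on both.

```bash
python3 - <<'E'
from h import *
t,ti=load("top0"); s,si=load("scene0")
a=cv2.resize(ti[175:250,270:370],(400,300),interpolation=cv2.INTER_CUBIC)
b=cv2.resize(ti[190:250,385:465],(400,300),interpolation=cv2.INTER_CUBIC)
c=cv2.resize(si[175:250,225:325],(400,300),interpolation=cv2.INTER_CUBIC)
d=cv2.resize(si[240:300,325:405],(400,300),interpolation=cv2.INTER_CUBIC)
cv2.imwrite("pics/z.png",cv2.cvtColor(np.vstack([np.hstack([a,b]),np.hstack([c,d])]),cv2.COLOR_RGB2BGR))
print(plane(t,[[310,215],[419,220],[323,134],[429,159],[382,257]],0.03).round(3))
E
```

```text
[[ 0.49   0.035  0.03 ]
 [ 0.46  -0.363  0.03 ]
 [ 0.788 -0.021  0.03 ]
 [ 0.684 -0.41   0.03 ]
 [ 0.329 -0.223  0.03 ]]
```

View pics/z.png

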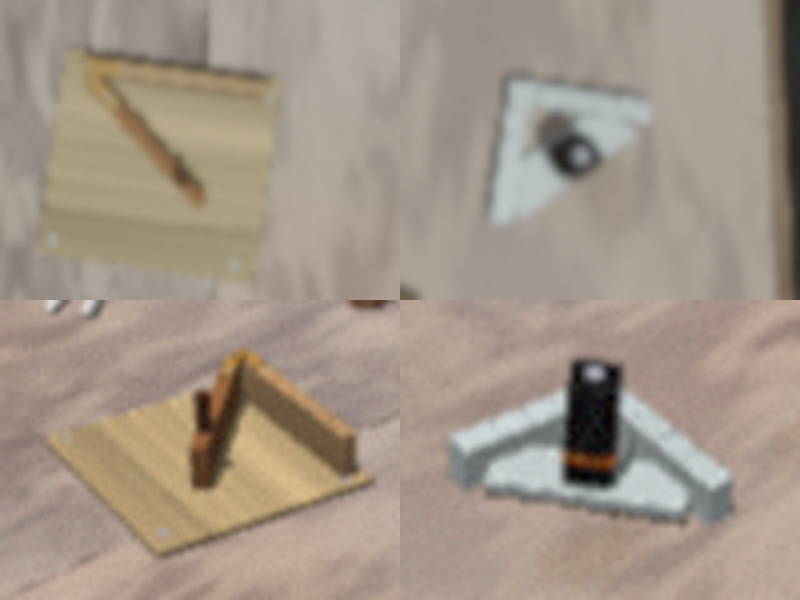

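Top crop: the hinge corner is at about (294,194), the back board runs to the right (world -y), and the board is folded by about 45° with the peg near (316,217). The square's heel is at about (407,206), and it already has nearly the same yaw as the frame (about -8°). I'll move above the frame for a close look.

>>> {"name": "step_arm", "arguments": {"steps": [[-0.75,-0.76,0,0,0,0.42,-1],[-0.75,-0.76,0,0,0,0.42,-1],[-0.75,-0.76,0,0,0,0.42,-1],[-0.75,-0.76,0,0,0,0.42,-1],[-0.75,-0.76,0,0,0,0.42,-1],[-0.75,-0.76,0,0,0,0.42,-1],[-0.75,-0.76,0,0,0,0.42,-1],[-0.75,-0.76,0,0,0,0.42,-1]]}}

```text
time_s: 0.82
position: [0.3294, 0.3136, 0.2475]
tcp_rot: [[-0.814, 0.581, -0.0], [0.581, 0.814, -0.001], [-0.001, -0.001, -1.0]]
force: [0.3, -1.0, 0.6]
opening: 1.001
grasp_force: 0.0
```

```bash
cat >> h.py <<'E'
from scipy.spatial.transform import Rotation as Ro
def Rdown(psi):
    a=np.radians(psi); x=np.array([np.cos(a),np.sin(a),0]); z=np.array([0,0,-1.]); return np.c_[x,np.cross(z,x),z]
def go(p,psi):
    s=read_state(); R=np.array(s["tcp_rot"]).reshape(3,3)
    d=R.T@(np.array(p)-s["position"]); rv=np.degrees(Ro.from_matrix(R.T@Rdown(psi)).as_rotvec())
    print("shift",(d/.3).round(4),"turn",(rv/45).round(3),"mm",np.linalg.norm(d)*1e3, "F",np.round(s["force"],1),"pos",np.round(s["position"],4),"psi",np.degrees(np.arctan2(R[1,0],R[0,0])).round(2),"open",s["opening"],s["grasp_force"],"t",s["time_s"])
E
python3 -c "
from h import *
go([.47,.03,.27],125)"
```

```text
shift [-0.9307 -0.4975 -0.0741] turn [-0.001  0.001  0.433] mm 317.3788573947875 F [ 0.3 -1.   0.6] pos [0.3294 0.3136 0.2475] psi 144.49 open 1.0010064933623468 0.0 t 0.8167
```

>>> {"name": "step_arm", "arguments": {"steps": [[-0.93,-0.5,-0.075,0,0,0.43,-1],[-0.93,-0.5,-0.075,0,0,0.43,-1],[-0.93,-0.5,-0.075,0,0,0.43,-1],[-0.93,-0.5,-0.075,0,0,0.43,-1],[-0.93,-0.5,-0.075,0,0,0.43,-1],[-0.93,-0.5,-0.075,0,0,0.43,-1],[-0.93,-0.5,-0.075,0,0,0.43,-1],[-0.93,-0.5,-0.075,0,0,0.43,-1]]}}

```text
time_s: 1.48
position: [0.471, 0.0288, 0.2705]
tcp_rot: [[-0.574, 0.819, 0.002], [0.819, 0.574, -0.001], [-0.003, 0.001, -1.0]]
force: [0.6, 0.7, -0.2]
opening: 1.001
grasp_force: 0.0
```

```bash
python3 - <<'E'
from h import *
cm,im=snap("wrist","w1")
t,_=load("top0")
print(proj(cm,plane(t,[[294,194],[316,217]],.06)))
cv2.imwrite("pics/w1b.png",cv2.cvtColor(cv2.resize(im,(800,500)),cv2.COLOR_RGB2BGR))
E
```

```text
[[425.65824468 184.47429747]
 [323.47186691 196.70059427]]
```

View pics/w1b.png

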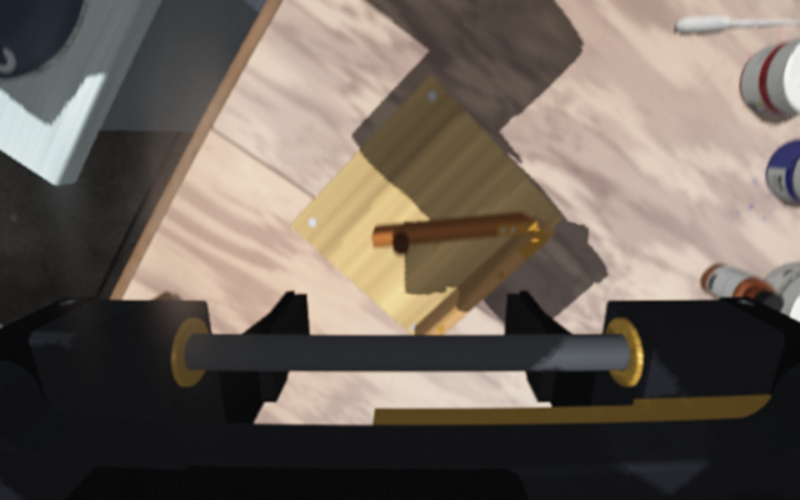

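The wrist view (shown at 1.25×) has the hinge near (540,230), the board tip near (375,238), and the peg at (401,243). The base corners are at (290,222) and (432,78). I'll zoom in for accurate points.

```bash
python3 - <<'E'
from h import *
cm,im=load("w1")
c=im[50:270,220:490]; c=cv2.convertScaleAbs(c,alpha=1.4)
cv2.imwrite("pics/w1c.png",cv2.cvtColor(cv2.resize(c,None,fx=2.7,fy=2.7,interpolation=cv2.INTER_CUBIC),cv2.COLOR_RGB2BGR))
E
```

```text
(no output)
```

View pics/w1c.png

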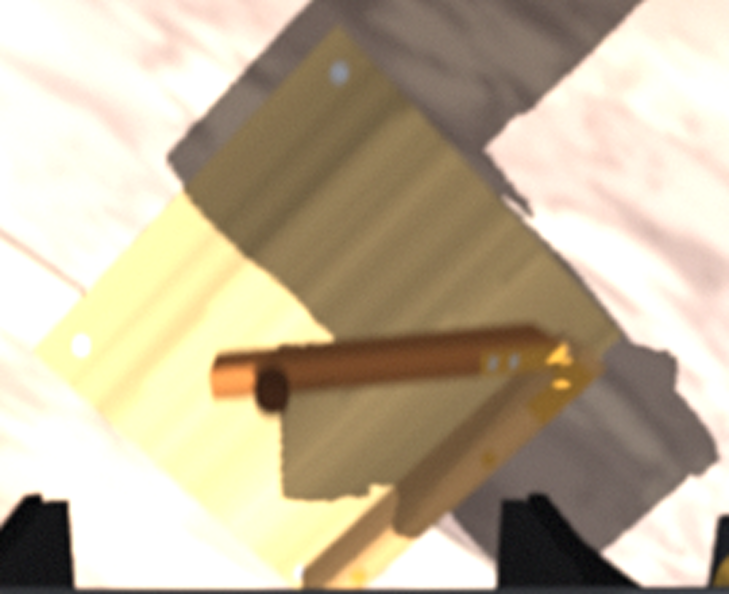

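```bash
python3 - <<'E'
from h import *
cm,im=load("w1"); s,_=load("scene0"); t,_=load("top0")
f=lambda x,y:(220+x/2.7,50+y/2.7)
b=plane(cm,[f(38,348),f(338,27),f(622,335)],.008); print("base",b.round(4))
e1=b[1]-b[0]; e2=b[2]-b[1]; print("len",np.linalg.norm(e1),np.linalg.norm(e2),"yaw",np.degrees(np.arctan2(e1[1],e1[0]))-90,np.degrees(np.arctan2(e2[1],e2[0])))
sc=plane(cm,[f(488,458),f(360,575)],.048); d=sc[0]-sc[1]; print("screws",sc.round(4),np.degrees(np.arctan2(d[1],d[0]))-90)
print("hinge",plane(cm,[f(558,360)],.048).round(4))
peg=plane(cm,[f(271,393)],.082)[0]; print("peg",peg.round(4), tri(cm,f(271,393),s,(275.8,199)), tri(cm,f(271,393),t,(315.5,217)))
fy=np.radians((np.degrees(np.arctan2(e1[1],e1[0]))-90+np.degrees(np.arctan2(e2[1],e2[0])))/2)
X=np.array([np.cos(fy),np.sin(fy)]);Y=np.array([-X[1],X[0]])
c=b[0][:2]+.17*X+.17*Y; print("corner",c,"yaw",np.degrees(fy))
for q in [*sc,peg,*b]: print(((q[:2]-c)@X).round(4),((q[:2]-c)@Y).round(4))
# square estimate from top & scene
g=lambda x,y:(385+(x-400)/5,190+y/5); h=lambda x,y:(325+(x-400)/5,240+(y-300)/5)
print("sq post",tri(t,g(577,157),s,h(597,370)),"heel",plane(t,[g(512,78)],.026),"ends",plane(t,[g(652,100),g(492,222)],.026))
E
```

```text
base [[ 0.3817 -0.0452  0.008 ]
 [ 0.4148  0.1506  0.008 ]
 [ 0.6043  0.1188  0.008 ]]
len 0.1985667785205047 0.1920971185987404 yaw -9.616326709929112 -9.523310594777708
screws [[ 0.5742  0.0397  0.048 ]
 [ 0.5616 -0.0384  0.048 ]] -9.13811645544753
hinge [[0.5711 0.0916 0.048 ]]
peg [0.4741 0.0167 0.082 ] (array([0.4750121 , 0.01523527, 0.07575395]), np.float64(0.0001361293585092148)) (array([0.47870431, 0.01345178, 0.0636221 ]), np.float64(0.004460110867134949))
corner [0.57756645 0.09419243] yaw -9.56981865235341
0.0057 -0.0543
0.0063 -0.1334
-0.0892 -0.0936
-0.17 -0.17
-0.1698 0.0286
0.0223 0.0287
sq post (array([ 0.45665227, -0.36229223,  0.07613653]), np.float64(0.007710775944954814)) heel [[ 0.51410267 -0.32380851  0.026     ]] ends [[ 0.49497213 -0.42590525  0.026     ]
 [ 0.40900588 -0.30499258  0.026     ]]
```

Measured points, with checks:
- **Corner:** (0.578, 0.094), yaw -9.5°. The screw line sits at x ≈ +6 mm, against 7 expected.
- **Peg:** (0.475, 0.017), top z ≈ 0.076–0.082, and 0.129 m from the hinge against 0.125 expected. That puts the board at about 0.87 rad.

These hold up well enough to grasp the peg.

```bash
python3 -c "
from h import *
go([.4755,.018,.079],129)"
```

```text
shift [-0.0203 -0.012   0.6399] turn [ 0.003  0.009 -0.09 ] mm 192.09781690550912 F [ 2.2 -2.4 -0.4] pos [0.4738 0.0259 0.2709] psi 124.96 open 1.0022398298529451 0.0 t 1.5333
```

>>> {"name": "step_arm", "arguments": {"steps": [[-0.02,-0.012,0.45,0,0,-0.09,-1],[-0.02,-0.012,0.45,0,0,-0.09,-1],[-0.02,-0.012,0.45,0,0,-0.09,-1],[-0.02,-0.012,0.45,0,0,-0.09,-1],[-0.02,-0.012,0.55,0,0,-0.09,-1],[-0.02,-0.012,0.64,0,0,-0.09,-1],[-0.02,-0.012,0.64,0,0,-0.09,-1],[-0.02,-0.012,0.64,0,0,-0.09,-1]]}}

```text
time_s: 2.2
position: [0.4687, 0.0258, 0.077]
tcp_rot: [[-0.633, 0.774, -0.004], [0.774, 0.633, 0.001], [0.003, -0.002, -1.0]]
force: [0.3, 0.2, -0.0]
opening: 1.003
grasp_force: 0.0
```

```bash
python3 - <<'E'
from h import *
go([.4755,.018,.079],129)
cm,im=snap("wrist","w2")
go([.4755,.018,.079],129)
cv2.imwrite("pics/w2b.png",cv2.cvtColor(im,cv2.COLOR_RGB2BGR))
E
```

```text
shift [-0.0345  0.0012 -0.0067] turn [-0.003 -0.003  0.006] mm 10.534103085431857 F [ 0.3  0.2 -0. ] pos [0.4687 0.0258 0.077 ] psi 129.26 open 1.0028984745529368 0.0 t 2.2
shift [-0.0333  0.0002 -0.0036] turn [-0.002 -0.002  0.006] mm 10.04910343199104 F [-0.1  0.5 -0.2] pos [0.4691 0.0257 0.0779] psi 129.27 open 0.9970765324626096 0.0 t 2.25
```

View pics/w2b.png

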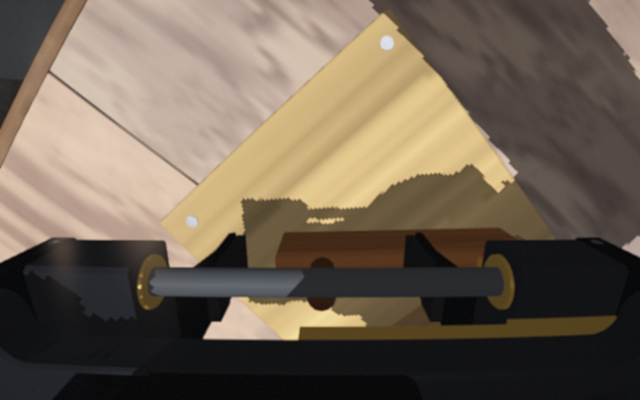

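The peg is between the jaws at (322, 258–310). I'll cast its top to correct along tool x.

```bash
python3 - <<'E'
from h import *
cm,im=load("w2")
m=(im[240:330,290:350].astype(int)); d=(m[...,0]<75)&(m[...,0]>m[...,2]+12)
ys,xs=np.nonzero(d); print(ys.min()+240,ys.max()+240,xs.min()+290,xs.max()+290)
for v in (296,300,304): print(v,plane(cm,[(322,v)],.082).round(4))
print("foot",plane(cm,[(322,264)],.048).round(4))
E
```

```text
240 309 290 349
296 [[0.4736 0.0178 0.082 ]]
300 [[0.475  0.0161 0.082 ]]
304 [[0.4764 0.0144 0.082 ]]
foot [[0.4736 0.0172 0.048 ]]
```

>>> {"name": "step_arm", "arguments": {"steps": [[-0.034,0.001,-0.004,0,0,0,-1],[-0.034,0.001,-0.004,0,0,0,-1],[-0.034,0.001,-0.004,0,0,0,1],[-0.034,0.001,-0.004,0,0,0,1],[-0.034,0.001,-0.004,0,0,0,1],[-0.034,0.001,-0.004,0,0,0,1],[-0.034,0.001,-0.004,0,0,0,1],[-0.034,0.001,-0.004,0,0,0,1]]}}

```text
time_s: 2.92
position: [0.4761, 0.0179, 0.0793]
tcp_rot: [[-0.633, 0.774, -0.0], [0.774, 0.633, 0.0], [0.0, -0.0, -1.0]]
force: [-1.1, -0.4, 0.5]
opening: 0.631
grasp_force: 0.0
```

>>> {"name": "step_arm", "arguments": {"steps": [[0,0,0,0,0,0,1],[0,0,0,0,0,0,1],[0,0,0,0,0,0,1],[0,0,0,0,0,0,1]]}}

```text
time_s: 3.25
position: [0.4762, 0.0178, 0.0792]
tcp_rot: [[-0.633, 0.774, -0.0], [0.774, 0.633, 0.0], [0.0, -0.0, -1.0]]
force: [-0.3, 0.0, 0.5]
opening: 0.323
grasp_force: 0.0
```

```bash
cat >> h.py <<'E'
C=np.array([.5776,.0942]); FY=-9.5
def arc(th_now, th_goal, n, z=.079):
    s=read_state(); R=np.array(s["tcp_rot"]).reshape(3,3); p0=np.array(s["position"]); v=p0[:2]-C
    for a in np.linspace(th_now,th_goal,n+1)[1:]:
        k=a-th_now; Q=Ro.from_euler('z',k).as_matrix(); p=np.r_[C+Q[:2,:2]@v,z if z else p0[2]]
        print(np.degrees(k).round(1),(R.T@(p-p0)/.3).round(3),"turnz",(-np.degrees(k)/45).round(3))
def theta():
    p=np.array(read_state()["position"])[:2]-C; a=np.radians(FY); x=p@[np.cos(a),np.sin(a)]; y=p@[-np.sin(a),np.cos(a)]
    return np.arctan2(-y,-x)+np.arctan2(7,125), np.hypot(x,y)
E
python3 -c "
from h import *
th,r=theta(); print(th,r,read_state()['position'],read_state()['opening'],read_state()['force'],read_state()['moment'])
arc(th,.085,8,None)"
```

```text
0.8675355503878159 0.12695999570856525 [0.47620645 0.01779196 0.07920324] 0.3227762901411783 [-0.34755073  0.01298877  0.51121221] [-0.01676078 -0.01946904 -0.02634802]
-5.6 [0.041 0.004 0.   ] turnz 0.125
-11.2 [0.082 0.011 0.   ] turnz 0.249
-16.8 [0.122 0.023 0.   ] turnz 0.374
-22.4 [0.16  0.038 0.   ] turnz 0.498
-28.0 [0.197 0.057 0.   ] turnz 0.623
-33.6 [0.231 0.08  0.   ] turnz 0.747
-39.2 [0.264 0.106 0.   ] turnz 0.872
-44.8 [0.293 0.135 0.   ] turnz 0.996
```

>>> {"name": "step_arm", "arguments": {"steps": [[0,0,0,0,0,0,1],[0,0,0,0,0,0,1],[0,0,0,0,0,0,1],[0,0,0,0,0,0,1]]}}

```text
time_s: 3.58
position: [0.4733, 0.0174, 0.0791]
tcp_rot: [[-0.634, 0.773, -0.006], [0.773, 0.634, -0.0], [0.004, -0.005, -1.0]]
force: [-6.2, -5.2, 3.2]
opening: 0.151
grasp_force: 30.0
```

>>> {"name": "step_arm", "arguments": {"steps": [[0.02,0.002,0,0,0,0.06,1],[0.041,0.004,0,0,0,0.125,1],[0.062,0.007,0,0,0,0.19,1],[0.082,0.011,0,0,0,0.25,1],[0.102,0.017,0,0,0,0.31,1],[0.122,0.023,0,0,0,0.374,1],[0.141,0.03,0,0,0,0.436,1],[0.16,0.038,0,0,0,0.498,1]]}}

```text
time_s: 4.25
position: [0.4523, 0.0621, 0.0791]
tcp_rot: [[-0.288, 0.958, -0.005], [0.958, 0.288, -0.0], [0.001, -0.005, -1.0]]
force: [-3.0, -3.4, 1.8]
opening: 0.15
grasp_force: 30.0
```

```bash
python3 -c "
from h import *
th,r=theta(); print(th,r,read_state())
arc(th,.085,8,None)"
```

```text
0.47248665399546386 0.12930114160509243 {'time_s': 4.25, 'joint_positions': array([-6.21918554e+00,  3.53205494e+01,  1.13623129e+02, -9.60692346e-02,
        3.13274710e+01, -2.28762832e+01]), 'qvel': array([ 8.83510733, -0.32031701,  1.469245  ,  0.1438708 , -1.36662541,
       41.80397748]), 'tau': array([  0.49624616, -35.70915341,  -7.3097223 ,   0.49878521,
        -0.66937555,  -0.50831415]), 'position': array([0.45234219, 0.06211784, 0.07909234]), 'tcp_rot': array([[-2.88014585e-01,  9.57614001e-01, -4.79839566e-03],
       [ 9.57625454e-01,  2.88016256e-01, -3.54039462e-04],
       [ 1.04298281e-03, -4.69703435e-03, -9.99988425e-01]]), 'force': array([-2.99526502, -3.3765637 ,  1.78465569]), 'moment': array([-0.58018056,  0.55912433,  0.01729851]), 'grasp_force': 29.972478454001248, 'opening': 0.1496978612172218}
-2.8 [0.021 0.001 0.   ] turnz 0.062
-5.6 [0.042 0.004 0.   ] turnz 0.123
-8.3 [0.062 0.007 0.   ] turnz 0.185
-11.1 [0.083 0.011 0.   ] turnz 0.247
-13.9 [0.103 0.017 0.   ] turnz 0.308
-16.7 [0.123 0.023 0.   ] turnz 0.37
-19.4 [0.142 0.03  0.   ] turnz 0.432
-22.2 [ 0.161  0.039 -0.   ] turnz 0.493
```

>>> {"name": "step_arm", "arguments": {"steps": [[0.021,0.001,0,0,0,0.062,1],[0.042,0.004,0,0,0,0.123,1],[0.062,0.007,0,0,0,0.185,1],[0.083,0.011,0,0,0,0.247,1],[0.103,0.017,0,0,0,0.308,1],[0.123,0.023,0,0,0,0.37,1],[0.142,0.03,0,0,0,0.432,1],[0.142,0.03,0,0,0,0.432,1]]}}

```text
time_s: 4.92
position: [0.4496, 0.1062, 0.0791]
tcp_rot: [[0.046, 0.999, -0.003], [0.999, -0.046, 0.0], [0.0, -0.003, -1.0]]
force: [-1.9, 1.1, 1.0]
opening: 0.149
grasp_force: 30.0
```

```bash
python3 - <<'E'
from h import *
from scipy.optimize import least_squares
print(theta(), read_state()['force']); p=read_state()['position'][:2]
P=np.array([[.4733,.0174],[.4523,.0621],p])
f=least_squares(lambda c:np.r_[np.linalg.norm(P-c,axis=1)-.1252,(c-C)*.3],C); print("C fit",f.x)
d=p-f.x; a=np.degrees(np.arctan2(d[1],d[0])); print("theta with fit C",(a-180-FY)%360, "+3.2 -> deg")
cm,im=snap("wrist","w3"); go([p[0],p[1],.079],90)
cv2.imwrite("pics/w3b.png",cv2.cvtColor(cv2.convertScaleAbs(im,alpha=1.3),cv2.COLOR_RGB2BGR))
E
```

```text
(np.float64(0.12799813588084444), np.float64(0.12857169611642827)) [-1.94487234  1.12277437  0.95299459]
C fit [0.57398824 0.09220506]
theta with fit C 3.0646681567706935 +3.2 -> deg
shift [ 0.0007 -0.      0.0003] turn [-0.004 -0.001 -0.056] mm 0.23625965191377635 F [-2.4  1.7  1.4] pos [0.4496 0.106  0.0791] psi 87.46 open 0.14690490658441224 29.98109475709498 t 4.9667
```

View pics/w3b.png

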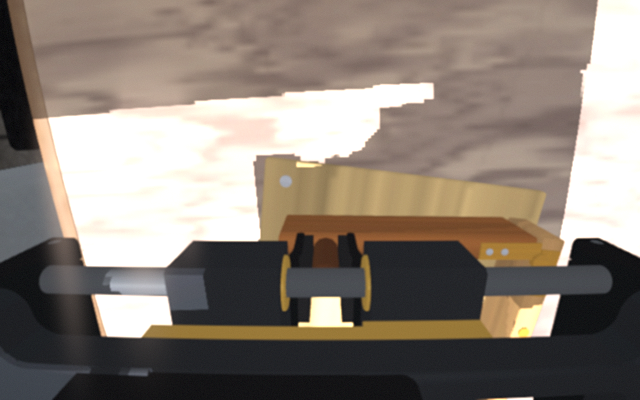

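The board is nearly open. Base edge runs from (265,158) to (545,192), and the board's outer top edge from (287,217) to (510,219). I'll compute the angle between them.

```bash
python3 - <<'E'
from h import *
cm,im=load("w3")
g=cv2.cvtColor(im,cv2.COLOR_RGB2GRAY).astype(float); g=cv2.GaussianBlur(g,(3,3),0)
def edge(x0,x1,ya,yb,z,half=7):
    xs=np.arange(x0,x1,4); P=[]
    for x in xs:
        yc=ya+(yb-ya)*(x-x0)/(x1-x0); r=np.arange(int(yc-half),int(yc+half)); d=np.abs(np.gradient(g[r,x])); P.append((x,r[d.argmax()]))
    P=np.array(P,float); k=np.polyfit(P[:,0],P[:,1],1); res=P[:,1]-np.polyval(k,P[:,0]); ok=abs(res)<1.5; k=np.polyfit(P[ok,0],P[ok,1],1)
    w=plane(cm,[(x0,np.polyval(k,x0)),(x1,np.polyval(k,x1))],z); d=w[1]-w[0]
    print(ok.mean(),w.round(4).tolist(),"yaw",np.degrees(np.arctan2(d[1],d[0]))); return w
edge(390,530,173,190,.008); edge(295,475,217,219,.048); edge(295,475,217,219,.008)
E
```

```text
1.0 [[0.494, 0.1401, 0.008], [0.5905, 0.1243, 0.008]] yaw -9.31987590804586
1.0 [[0.4338, 0.1265, 0.048], [0.5343, 0.1207, 0.048]] yaw -3.276630645344305
1.0 [[0.4292, 0.1136, 0.008], [0.5535, 0.1065, 0.008]] yaw -3.2766306453443015
```

θ ≈ 6.0°. The peg, the board face and the circle fit all agree on the corner at (0.574, 0.092), yaw -9.4°. I'll open it 2° more, release and lift.

>>> {"name": "step_arm", "arguments": {"steps": [[0.008,0,0,0,0,0.025,1],[0.016,0.001,0,0,0,0.05,1],[0.016,0.001,0,0,0,0.05,1],[0.016,0.001,0,0,0,0.05,1],[0.016,0.001,0,0,0,0.05,-1],[0.016,0.001,0,0,0,0.05,-1],[0.016,0.001,0,0,0,0.05,-1],[0.016,0.001,0,0,0,0.05,-1]]}}

```text
time_s: 5.63
position: [0.4534, 0.1102, 0.0795]
tcp_rot: [[0.085, 0.996, 0.004], [0.996, -0.085, -0.0], [0.0, 0.004, -1.0]]
force: [-0.5, -0.0, -0.2]
opening: 0.363
grasp_force: 0.0
```

>>> {"name": "step_arm", "arguments": {"steps": [[0,0,-0.1,0,0,0,-1],[0,0,-0.2,0,0,0,-1],[0,0,-0.3,0,0,0,-1],[0,0,-0.4,0,0,0,-1],[0,0,-0.5,0,0,0,-1],[0,0,-0.6,0,0,0,-1],[0,0,-0.6,0,0,0,-1]]}}

```text
time_s: 6.22
position: [0.4559, 0.1104, 0.2651]
tcp_rot: [[0.084, 0.996, 0.015], [0.996, -0.084, 0.0], [0.001, 0.015, -1.0]]
force: [0.8, -0.2, -0.8]
opening: 0.906
grasp_force: 0.0
```

```bash
python3 - <<'E'
from h import *
sed=open('h.py').read().replace("[.5776,.0942]","[.5740,.0920]").replace("FY=-9.5","FY=-9.4"); open('h.py','w').write(sed)
cm,im=snap("wrist","w4")
cv2.imwrite("pics/w4b.png",cv2.cvtColor(cv2.convertScaleAbs(im,alpha=1.3),cv2.COLOR_RGB2BGR))
go([.46,-.10,.25],105); go([.46,-.36,.25],127)
E
```

```text
shift [-0.6971  0.0771  0.0423] turn [ 0.013  0.001 -0.441] mm 210.78274675697256 F [-0.9  0.1 -0.4] pos [0.4544 0.1103 0.2626] psi 85.16 open 0.9422084036200683 0.0 t 6.2667
shift [-1.5607  0.1502  0.0423] turn [ 0.013  0.004 -0.93 ] mm 470.53335347495806 F [-0.9  0.1 -0.4] pos [0.4544 0.1103 0.2626] psi 85.16 open 0.9422084036200683 0.0 t 6.2667
```

View pics/w4b.png

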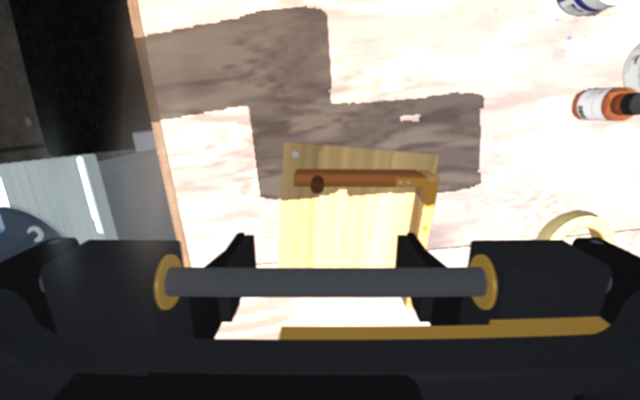

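The board is left at roughly 4°. Now to the square.

>>> {"name": "step_arm", "arguments": {"steps": [[-0.78,0.075,0.02,0,0,-0.46,-1],[-0.78,0.075,0.02,0,0,-0.46,-1],[-0.78,0.075,0.02,0,0,-0.46,-1],[-0.78,0.075,0.02,0,0,-0.46,-1],[-0.78,0.075,0.02,0,0,-0.46,-1],[-0.78,0.075,0.02,0,0,-0.46,-1],[-0.78,0.075,0.02,0,0,-0.46,-1]]}}

```text
time_s: 6.85
position: [0.4552, -0.1314, 0.2523]
tcp_rot: [[-0.268, 0.963, 0.002], [0.963, 0.268, -0.004], [-0.004, 0.001, -1.0]]
force: [1.2, -0.3, 0.3]
opening: 0.999
grasp_force: 0.0
```

```bash
python3 -c "
from h import *
go([.46,-.36,.25],127)"
```

```text
shift [-0.7385 -0.1885  0.0107] turn [-0.     0.005 -0.477] mm 228.66866454213329 F [ 1.2 -0.3  0.3] pos [ 0.4552 -0.1314  0.2523] psi 105.53 open 0.9987139800661474 0.0 t 6.85
```

>>> {"name": "step_arm", "arguments": {"steps": [[-0.74,-0.19,0,0,0,-0.48,-1],[-0.74,-0.19,0,0,0,-0.48,-1],[-0.74,-0.19,0,0,0,-0.48,-1],[-0.74,-0.19,0,0,0,-0.48,-1],[-0.74,-0.19,0,0,0,-0.48,-1],[-0.74,-0.19,0,0,0,-0.48,-1],[-0.74,-0.19,0,0,0,-0.48,-1],[-0.74,-0.19,0,0,0,-0.48,-1]]}}

```text
time_s: 7.52
position: [0.4595, -0.3549, 0.2515]
tcp_rot: [[-0.606, 0.796, -0.001], [0.796, 0.606, 0.002], [0.002, 0.0, -1.0]]
force: [-0.6, 0.7, 0.1]
opening: 0.999
grasp_force: 0.0
```

```bash
python3 - <<'E'
from h import *
cm,im=snap("wrist","w5")
go([.46,-.36,.25],127)
t,_=load("top0"); print(proj(cm,[.457,-.362,.076]))
cv2.imwrite("pics/w5b.png",cv2.cvtColor(cv2.resize(im[0:260,160:480],None,fx=2.3,fy=2.3,interpolation=cv2.INTER_CUBIC),cv2.COLOR_RGB2BGR))
E
```

```text
shift [-0.0194 -0.0119  0.0055] turn [ 0.    -0.004  0.009] mm 7.018399107318312 F [ 0.  -0.5 -0.8] pos [ 0.4593 -0.3532  0.2517] psi 127.39 open 1.000085071671452 0.0 t 7.5667
[[318.5554197  192.41908809]]
```

View pics/w5b.png

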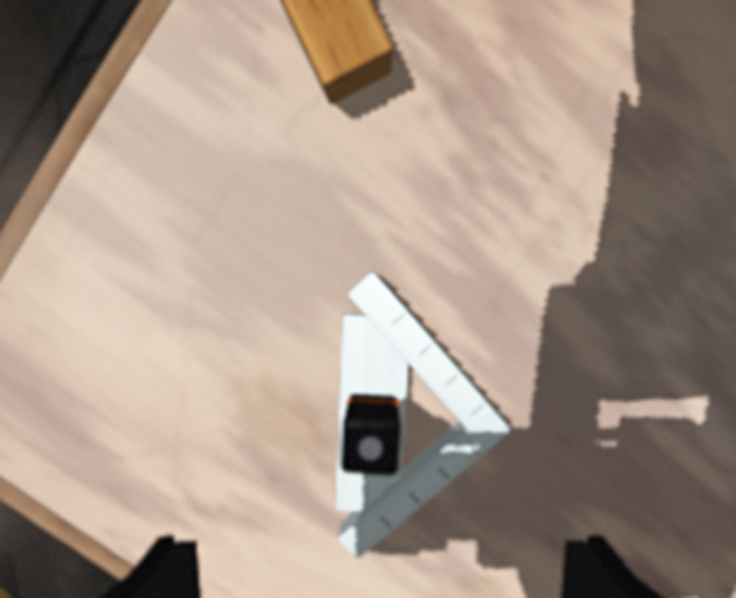

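Square (2.3× crop): post top dot at (370,447), heel at (510,430), outer leg ends at (372,273) and (358,556).

```bash
python3 - <<'E'
from h import *
cm,im=load("w5"); s,_=load("scene0")
f=lambda x,y:(160+x/2.3,y/2.3)
w=plane(cm,[f(510,430),f(372,273),f(358,556)],.026); print(w.round(4))
a=w[1]-w[0]; b=w[2]-w[0]; print(np.linalg.norm(a),np.linalg.norm(b)); A=np.degrees(np.arctan2(a[1],a[0]))-180; B=np.degrees(np.arctan2(b[1],b[0]))+90; print("yaws",A,B)
h=lambda x,y:(325+(x-400)/5,240+(y-300)/5)
pt=plane(cm,[f(370,447)],.076)[0]; print("post",pt.round(4),"tri",tri(cm,f(370,447),s,h(597,371)))
y=np.radians((A%360-360*(A%360>180)+B)/2); X=np.array([np.cos(y),np.sin(y)]);Y=np.array([-X[1],X[0]])
print("grip from heel",w[0][:2]-.05*X-.05*Y,"yaw",np.degrees(y)); d=pt[:2]-w[0][:2]; print(d@X,d@Y)
E
```

```text
[[ 0.5183 -0.3227  0.026 ]
 [ 0.4162 -0.3036  0.026 ]
 [ 0.4983 -0.4243  0.026 ]]
0.1039587953220849 0.10352263217580647
yaws -10.604672133095391 -11.175235024265206
post [ 0.4601 -0.3622  0.076 ] tri (array([ 0.46083725, -0.36302725,  0.07411658]), np.float64(0.001294600049331138))
grip from heel [ 0.45979858 -0.36236781] yaw -10.889953578680299
-0.049773293009319354 -0.04977200572707163
```

```bash
python3 -c "
from h import *
go([.460,-.3623,.064],124.1)"
```

```text
shift [-0.0275 -0.0168  0.6255] turn [ 0.    -0.004  0.073] mm 187.8854009285663 F [ 0.  -0.5 -0.8] pos [ 0.4593 -0.3532  0.2517] psi 127.39 open 1.000085071671452 0.0 t 7.5667
```

>>> {"name": "step_arm", "arguments": {"steps": [[0,0,0.12,0,0,0.073,-1],[0,0,0.24,0,0,0.073,-1],[0,0,0.36,0,0,0.073,-1],[0,0,0.4,0,0,0.073,-1],[0,0,0.4,0,0,0.073,-1],[0,0,0.4,0,0,0.073,-1],[0,0,0.4,0,0,0.073,-1]]}}

```text
time_s: 8.15
position: [0.4608, -0.3534, 0.1344]
tcp_rot: [[-0.563, 0.827, 0.001], [0.827, 0.563, -0.001], [-0.002, 0.0, -1.0]]
force: [1.1, 0.2, 1.5]
opening: 0.998
grasp_force: 0.0
```

```bash
python3 -c "
from h import *
go([.460,-.3623,.064],124.1)"
```

```text
shift [-0.0226 -0.0189  0.2346] turn [0.    0.002 0.003] mm 70.94696132665946 F [1.1 0.2 1.5] pos [ 0.4608 -0.3534  0.1344] psi 124.24 open 0.997959846194353 0.0 t 8.15
```

>>> {"name": "step_arm", "arguments": {"steps": [[-0.023,-0.019,0.08,0,0,0,-1],[-0.023,-0.019,0.16,0,0,0,-1],[-0.023,-0.019,0.235,0,0,0,-1],[-0.023,-0.019,0.235,0,0,0,-1],[-0.023,-0.019,0.235,0,0,0,1],[-0.023,-0.019,0.235,0,0,0,1],[-0.023,-0.019,0.235,0,0,0,1],[-0.023,-0.019,0.235,0,0,0,1]]}}

```text
time_s: 8.82
position: [0.4599, -0.3636, 0.0646]
tcp_rot: [[-0.562, 0.827, 0.002], [0.827, 0.562, -0.003], [-0.003, 0.0, -1.0]]
force: [0.4, 0.1, 0.4]
opening: 0.777
grasp_force: 0.0
```

>>> {"name": "step_arm", "arguments": {"steps": [[0,0,0,0,0,0,1],[0,0,0,0,0,0,1],[0,0,0,0,0,0,1],[0,0,0,0,0,0,1],[0,0,0,0,0,0,1],[0,0,0,0,0,0,1],[0,0,0,0,0,0,1],[0,0,0,0,0,0,1]]}}

```text
time_s: 9.48
position: [0.4591, -0.3627, 0.0627]
tcp_rot: [[-0.562, 0.827, -0.0], [0.827, 0.562, 0.0], [0.0, -0.0, -1.0]]
force: [0.8, 0.5, -0.2]
opening: 0.299
grasp_force: 30.0
```

>>> {"name": "step_arm", "arguments": {"steps": [[0,0,-0.1,0,0,0,1],[0,0,-0.2,0,0,0,1],[0,0,-0.3,0,0,0,1],[0,0,-0.4,0,0,0,1],[0,0,-0.4,0,0,0,1],[0,0,-0.4,0,0,0,1]]}}

```text
time_s: 9.98
position: [0.4595, -0.3633, 0.1839]
tcp_rot: [[-0.562, 0.827, 0.002], [0.827, 0.562, -0.002], [-0.003, 0.0, -1.0]]
force: [0.3, 0.2, -3.2]
opening: 0.294
grasp_force: 30.0
```

```bash
python3 - <<'E'
from h import *
a=np.radians(FY); X=np.array([np.cos(a),np.sin(a)]);Y=np.array([-X[1],X[0]])
for k in (-.05,-.075): p=C+k*X+k*Y; print(k,p); go([*p,.18],124.1+1.5)
E
```

```text
-0.05 [0.51650509 0.05083769]
shift [1.0353 0.9327 0.01  ] turn [ 0.     0.004 -0.032] mm 418.046719560113 F [ 0.3  0.2 -3.2] pos [ 0.4595 -0.3633  0.1839] psi 124.17 open 0.2944730458841115 29.984898370457813 t 9.9833
-0.075 [0.48775764 0.03025654]
shift [1.0324 0.8148 0.01  ] turn [ 0.     0.004 -0.032] mm 394.57330338701945 F [ 0.3  0.2 -3.2] pos [ 0.4595 -0.3633  0.1839] psi 124.17 open 0.2944730458841115 29.984898370457813 t 9.9833
```

Grasped (opening 26 mm, 30 N, and the weight shows in the force). Carrying it to a spot 25 mm short of the corner on both axes.

>>> {"name": "step_arm", "arguments": {"steps": [[0.1,0.08,0,0,0,-0.03,1],[0.2,0.16,0,0,0,-0.03,1],[0.3,0.24,0,0,0,-0.03,1],[0.4,0.32,0,0,0,-0.03,1],[0.5,0.4,0,0,0,-0.03,1],[0.6,0.48,0,0,0,-0.03,1],[0.7,0.56,0,0,0,-0.03,1],[0.8,0.63,0,0,0,-0.03,1]]}}

```text
time_s: 10.65
position: [0.4791, -0.0556, 0.1806]
tcp_rot: [[-0.581, 0.814, -0.004], [0.814, 0.581, 0.002], [0.004, -0.003, -1.0]]
force: [1.0, -0.4, -3.7]
opening: 0.294
grasp_force: 30.0
```

```bash
python3 -c "
from h import *
go([.4878,.0303,.12],125.6)"
```

```text
shift [0.2154 0.1906 0.2025] turn [-0.003 -0.005 -0.002] mm 105.52852063174717 F [ 1.  -0.4 -3.7] pos [ 0.4791 -0.0556  0.1806] psi 125.51 open 0.2944901454501312 29.990460500121117 t 10.65
```

>>> {"name": "step_arm", "arguments": {"steps": [[0.08,0.07,0,0,0,0,1],[0.15,0.13,0.05,0,0,0,1],[0.215,0.19,0.1,0,0,0,1],[0.215,0.19,0.2,0,0,0,1],[0.215,0.19,0.2,0,0,0,1],[0.215,0.19,0.2,0,0,0,1]]}}

```text
time_s: 11.15
position: [0.4867, 0.0282, 0.1202]
tcp_rot: [[-0.582, 0.813, -0.009], [0.813, 0.582, 0.001], [0.006, -0.006, -1.0]]
force: [-0.3, 0.4, -3.1]
opening: 0.296
grasp_force: 30.0
```

```bash
python3 - <<'E'
from h import *
cm,im=snap("wrist","w6"); go([.4878,.0303,.073],125.6)
cv2.imwrite("pics/w6b.png",cv2.cvtColor(cv2.convertScaleAbs(im,alpha=1.2),cv2.COLOR_RGB2BGR))
E
```

```text
shift [0.0083 0.0046 0.1621] turn [-0.004 -0.004 -0.002] mm 48.70638246931591 F [ 0.6 -0.8 -2.5] pos [0.4883 0.0274 0.1216] psi 125.51 open 0.29503181690706093 29.992325557395816 t 11.2
```

View pics/w6b.png

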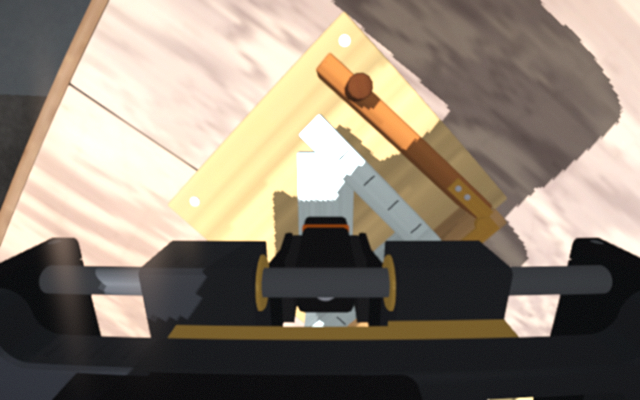

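The square is above the base, its leg end at (320,115) clear of the end board (peg at (358,85)). I'll lower it.

>>> {"name": "step_arm", "arguments": {"steps": [[0.005,0.005,0.05,0,0,0,1],[0.005,0.005,0.1,0,0,0,1],[0.005,0.005,0.13,0,0,0,1],[0.005,0.005,0.15,0,0,0,1],[0.005,0.005,0.16,0,0,0,1],[0.005,0.005,0.165,0,0,0,1],[0.005,0.005,0.165,0,0,0,1]]}}

```text
time_s: 11.78
position: [0.4902, 0.0293, 0.0735]
tcp_rot: [[-0.581, 0.814, 0.001], [0.814, 0.581, -0.0], [-0.0, 0.0, -1.0]]
force: [-0.3, 0.2, -3.9]
opening: 0.298
grasp_force: 30.0
```

```bash
cat >> h.py <<'E'
def fr():
    s=read_state(); a=np.radians(FY); X=np.array([np.cos(a),np.sin(a)]);Y=np.array([-X[1],X[0]]); d=np.array(s["position"])[:2]-C; F=np.array(s["force"])
    R=np.array(s["tcp_rot"]).reshape(3,3)
    print("grip in frame mm",(d@X*1e3).round(1),(d@Y*1e3).round(1),"z",s["position"][2].round(4),"F frame",(F[:2]@X).round(1),(F[:2]@Y).round(1),F[2].round(1),"M",np.round(s["moment"],2),"psi",np.degrees(np.arctan2(R[1,0],R[0,0])).round(2),"tilt",np.degrees(R[:2,2]).round(2),"t",s["time_s"],"open",round(s["opening"],3))
E
python3 -c "
from h import *
fr()"
```

```text
grip in frame mm -72.4 -75.5 z 0.0735 F frame -0.4 0.1 -3.9 M [-0.11  0.03 -0.06] psi 125.49 tilt [ 0.03 -0.01] t 11.7833 open 0.298
```

>>> {"name": "step_arm", "arguments": {"steps": [[0,0,0.005,0,0,0,1],[0,0,0.008,0,0,0,1],[0,0,0.01,0,0,0,1],[0,0,0.01,0,0,0,1]]}}

```text
time_s: 12.12
position: [0.4902, 0.0296, 0.0707]
tcp_rot: [[-0.581, 0.814, 0.001], [0.814, 0.581, -0.0], [-0.001, 0.001, -1.0]]
force: [-1.1, 0.3, -0.5]
opening: 0.296
grasp_force: 30.0
```

```bash
python3 -c "
from h import *
fr()"
```

```text
grip in frame mm -72.5 -75.2 z 0.0707 F frame -1.1 0.1 -0.5 M [-0.07  0.1   0.02] psi 125.52 tilt [ 0.05 -0.01] t 12.1167 open 0.296
```

Resting on the base. Slide 19 mm toward the back board first, then feel for contact.

>>> {"name": "step_arm", "arguments": {"steps": [[-0.01,0.01,0,0,0,0,1],[-0.02,0.02,0,0,0,0,1],[-0.03,0.03,0,0,0,0,1],[-0.04,0.04,0,0,0,0,1],[-0.045,0.045,0,0,0,0,1],[-0.045,0.045,0,0,0,0,1]]}}

```text
time_s: 12.62
position: [0.5089, 0.0265, 0.0706]
tcp_rot: [[-0.581, 0.814, -0.001], [0.814, 0.581, 0.0], [0.0, -0.0, -1.0]]
force: [-3.1, 0.3, 7.0]
opening: 0.297
grasp_force: 30.0
```

```bash
python3 -c "
from h import *
fr()"
```

```text
grip in frame mm -53.5 -75.2 z 0.0706 F frame -3.1 -0.2 7.0 M [-0.03  0.63  0.02] psi 125.53 tilt [-0.03  0.  ] t 12.6167 open 0.297
```

>>> {"name": "step_arm", "arguments": {"steps": [[-0.003,0.003,0,0,0,0,1],[-0.005,0.005,0,0,0,0,1],[-0.005,0.005,0,0,0,0,1]]}}

```text
time_s: 12.87
position: [0.5095, 0.0265, 0.0706]
tcp_rot: [[-0.581, 0.814, -0.003], [0.814, 0.581, 0.001], [0.002, -0.002, -1.0]]
force: [-4.2, 1.1, 6.1]
opening: 0.295
grasp_force: 30.0
```

```bash
python3 -c "
from h import *
fr()"
```

```text
grip in frame mm -52.9 -75.2 z 0.0706 F frame -4.3 0.4 6.1 M [ 0.06  0.72 -0.02] psi 125.53 tilt [-0.18  0.03] t 12.8667 open 0.295
```

>>> {"name": "step_arm", "arguments": {"steps": [[-0.003,0.003,-0.001,0,0,0,1],[-0.005,0.005,-0.001,0,0,0,1],[-0.005,0.005,-0.001,0,0,0,1]]}}

```text
time_s: 13.12
position: [0.5117, 0.0262, 0.0707]
tcp_rot: [[-0.581, 0.814, -0.003], [0.814, 0.581, 0.001], [0.002, -0.002, -1.0]]
force: [-5.8, 1.4, 7.0]
opening: 0.298
grasp_force: 30.0
```

```bash
python3 -c "
from h import *
fr()"
```

```text
grip in frame mm -50.8 -75.1 z 0.0707 F frame -6.0 0.4 7.0 M [ 0.14  0.85 -0.08] psi 125.49 tilt [-0.18  0.04] t 13.1167 open 0.298
```

>>> {"name": "step_arm", "arguments": {"steps": [[-0.002,0.002,-0.002,0,0,0,1],[-0.004,0.004,-0.002,0,0,0,1],[-0.004,0.004,-0.002,0,0,0,1]]}}

```text
time_s: 13.37
position: [0.5118, 0.0261, 0.0708]
tcp_rot: [[-0.581, 0.814, -0.007], [0.814, 0.581, 0.001], [0.005, -0.005, -1.0]]
force: [-7.1, 0.6, 5.8]
opening: 0.297
grasp_force: 30.0
```

```bash
python3 -c "
from h import *
fr()"
```

```text
grip in frame mm -50.6 -75.1 z 0.0708 F frame -7.1 -0.6 5.8 M [ 0.07  1.08 -0.11] psi 125.5 tilt [-0.38  0.07] t 13.3667 open 0.297
```

Back board touched (x ≈ -50.6, 7 N). Now slide along it toward the end board.

>>> {"name": "step_arm", "arguments": {"steps": [[0.008,0.008,0,0,0,0,1],[0.016,0.016,0,0,0,0,1],[0.024,0.024,0,0,0,0,1],[0.032,0.032,0,0,0,0,1],[0.038,0.038,0,0,0,0,1],[0.038,0.038,0,0,0,0,1]]}}

```text
time_s: 13.87
position: [0.5143, 0.0408, 0.0709]
tcp_rot: [[-0.581, 0.814, -0.007], [0.814, 0.581, -0.001], [0.003, -0.006, -1.0]]
force: [-9.1, -3.8, 6.2]
opening: 0.298
grasp_force: 30.0
```

```bash
python3 -c "
from h import *
fr()"
```

```text
grip in frame mm -50.6 -60.2 z 0.0709 F frame -8.3 -5.3 6.2 M [-0.82  1.2  -0.17] psi 125.55 tilt [-0.41 -0.05] t 13.8667 open 0.298
```

>>> {"name": "step_arm", "arguments": {"steps": [[0.004,0.004,0,0,0,0,1],[0.008,0.008,0,0,0,0,1],[0.012,0.012,0,0,0,0,1],[0.012,0.012,0,0,0,0,1]]}}

```text
time_s: 14.2
position: [0.515, 0.0452, 0.0709]
tcp_rot: [[-0.582, 0.813, -0.007], [0.813, 0.582, -0.002], [0.003, -0.007, -1.0]]
force: [-9.0, -6.5, 7.1]
opening: 0.299
grasp_force: 30.0
```

```bash
python3 -c "
from h import *
fr()"
```

```text
grip in frame mm -50.6 -55.8 z 0.0709 F frame -7.8 -7.9 7.1 M [-1.28  1.34 -0.16] psi 125.58 tilt [-0.43 -0.1 ] t 14.2 open 0.299
```

>>> {"name": "step_arm", "arguments": {"steps": [[0.004,0.004,0,0,0,0,1],[0.008,0.008,0,0,0,0,1],[0.008,0.008,0,0,0,0,1]]}}

```text
time_s: 14.45
position: [0.5156, 0.0484, 0.0709]
tcp_rot: [[-0.582, 0.813, -0.007], [0.813, 0.582, -0.002], [0.003, -0.007, -1.0]]
force: [-9.4, -7.3, 7.4]
opening: 0.293
grasp_force: 30.0
```

```bash
python3 -c "
from h import *
fr()"
```

```text
grip in frame mm -50.5 -52.5 z 0.0709 F frame -8.1 -8.8 7.4 M [-1.28  1.32 -0.17] psi 125.57 tilt [-0.42 -0.11] t 14.45 open 0.293
```

>>> {"name": "step_arm", "arguments": {"steps": [[0.003,0.003,0,0,0,0,1],[0.005,0.005,0,0,0,0,1],[0.005,0.005,0,0,0,0,1]]}}

```text
time_s: 14.7
position: [0.5159, 0.0504, 0.0709]
tcp_rot: [[-0.582, 0.813, -0.008], [0.813, 0.582, -0.002], [0.003, -0.007, -1.0]]
force: [-9.5, -8.0, 7.1]
opening: 0.298
grasp_force: 30.0
```

```bash
python3 -c "
from h import *
fr()"
```

```text
grip in frame mm -50.5 -50.5 z 0.0709 F frame -8.1 -9.4 7.1 M [-1.45  1.29 -0.14] psi 125.57 tilt [-0.43 -0.11] t 14.7 open 0.298
```

>>> {"name": "step_arm", "arguments": {"steps": [[0.002,0.002,0,0,0,0,1],[0.004,0.004,0,0,0,0,1],[0.004,0.004,0,0,0,0,1]]}}

```text
time_s: 14.95
position: [0.5161, 0.0516, 0.0709]
tcp_rot: [[-0.582, 0.813, -0.008], [0.813, 0.582, -0.003], [0.002, -0.008, -1.0]]
force: [-9.4, -10.9, 6.9]
opening: 0.297
grasp_force: 30.0
```

```bash
python3 -c "
from h import *
fr()"
```

```text
grip in frame mm -50.5 -49.3 z 0.0709 F frame -7.5 -12.2 6.9 M [-1.72  1.42 -0.3 ] psi 125.6 tilt [-0.45 -0.16] t 14.95 open 0.297
```

>>> {"name": "step_arm", "arguments": {"steps": [[0.002,0.002,0,0,0,0,1],[0.004,0.004,0,0,0,0,1],[0.004,0.004,0,0,0,0,1]]}}

```text
time_s: 15.2
position: [0.5161, 0.0519, 0.0711]
tcp_rot: [[-0.583, 0.813, -0.009], [0.813, 0.583, -0.005], [0.001, -0.01, -1.0]]
force: [-10.4, -16.5, 8.8]
opening: 0.295
grasp_force: 30.0
```

```bash
python3 - <<'E'
from h import *
fr()
cm,im=snap("wrist","w7")
g=cv2.GaussianBlur(cv2.cvtColor(im,cv2.COLOR_RGB2GRAY),(3,3),0)
# predicted pixel positions of key lines, to localise the edges
a=np.radians(FY); X=np.array([np.cos(a),np.sin(a)]);Y=np.array([-X[1],X[0]])
w=lambda x,y,z: np.r_[C+x*X+y*Y,z]
for n,p,q in [("board inner top",w(-.145,0,.048),w(-.02,0,.048)),("board outer foot",w(-.145,.014,.008),w(-.02,.014,.008)),("sq inner top",w(-.1,-.016,.034),w(-.06,-.016,.034)),("sq outer top",w(-.1,0,.034),w(-.06,0,.034))]: print(n,proj(cm,[p,q]).round(1).tolist())
lsd=cv2.createLineSegmentDetector().detect(g)[0].reshape(-1,4)
for l in lsd:
    L=np.hypot(l[2]-l[0],l[3]-l[1])
    if L>28 and max(l[1],l[3])<250: 
        P=plane(cm,[l[:2],l[2:]],.034); d=(P[1]-P[0]); print(l.round(1),L.round(0),"yaw",((np.degrees(np.arctan2(d[1],d[0])))%180).round(2), [((q[:2]-C)@X*1e3).round(0) for q in P],[((q[:2]-C)@Y*1e3).round(1) for q in P])
E
```

```text
grip in frame mm -50.6 -49.1 z 0.0711 F frame -7.6 -18.0 8.8 M [-2.86  1.53 -0.3 ] psi 125.64 tilt [-0.49 -0.28] t 15.2 open 0.295
board inner top [[256.7, 52.0], [430.2, 230.5]]
board outer foot [[287.7, 46.0], [427.9, 194.1]]
sq inner top [[304.0, 142.2], [355.1, 193.1]]
sq outer top [[325.0, 120.7], [376.1, 173.4]]
[171.9 240.3 264.4 240.6] 93.0 yaw 35.97 [np.float64(-116.0), np.float64(-77.0)] [np.float64(-113.4), np.float64(-73.7)]
[319.1  71.7 349.4  93.6] 37.0 yaw 1.15 [np.float64(-119.0), np.float64(-101.0)] [np.float64(15.2), np.float64(18.7)]
[299.4  90.9 276.7  73. ] 29.0 yaw 177.94 [np.float64(-120.0), np.float64(-135.0)] [np.float64(1.3), np.float64(-0.6)]
[372.  169.2 320.2 114.7] 75.0 yaw 170.02 [np.float64(-63.0), np.float64(-104.0)] [np.float64(-0.0), np.float64(0.4)]
[398.7 155.1 440.8 203. ] 64.0 yaw 169.18 [np.float64(-59.0), np.float64(-21.0)] [np.float64(15.6), np.float64(14.7)]
[278.7  72.6 248.3  40.6] 44.0 yaw 169.53 [np.float64(-134.0), np.float64(-155.0)] [np.float64(0.3), np.float64(0.7)]
[306.9 216.5 343.1 216.6] 36.0 yaw 35.64 [np.float64(-69.0), np.floa
[... 2558 characters left out ...]
6 323.8  30. ] 39.0 yaw 170.64 [np.float64(-150.0), np.float64(-132.0)] [np.float64(30.9), np.float64(30.9)]
[ 25.9 237.7   1.3 221.5] 29.0 yaw 179.45 [np.float64(-183.0), np.float64(-201.0)] [np.float64(-180.4), np.float64(-183.1)]
[209.2   9.5 235.1  28.9] 32.0 yaw 179.2 [np.float64(-179.0), np.float64(-164.0)] [np.float64(-2.2), np.float64(0.1)]
[207.4  30.3 171.7   4.7] 44.0 yaw 0.01 [np.float64(-174.0), np.float64(-195.0)] [np.float64(-10.2), np.float64(-13.7)]
[464.1 235.9 429.4 198.1] 51.0 yaw 170.3 [np.float64(4.0), np.float64(-28.0)] [np.float64(11.7), np.float64(11.9)]
[458.2 161.8 499.4 194.3] 53.0 yaw 0.31 [np.float64(-33.0), np.float64(-2.0)] [np.float64(36.6), np.float64(42.0)]
```

The square is stopped by both boards. The edges read -10.0° (square leg), about -10.1° (board) and -9.8° (base), so it is flush. I'll ease the 18 N push to a light one.

>>> {"name": "step_arm", "arguments": {"steps": [[-0.002,-0.002,-0.001,0,0,0,1],[-0.003,-0.003,-0.001,0,0,0,1],[-0.003,-0.003,-0.001,0,0,0,1],[-0.003,-0.003,-0.001,0,0,0,1]]}}

```text
time_s: 15.58
position: [0.5161, 0.0517, 0.071]
tcp_rot: [[-0.582, 0.813, -0.008], [0.813, 0.582, -0.003], [0.002, -0.008, -1.0]]
force: [-8.2, -11.7, 4.8]
opening: 0.297
grasp_force: 30.0
```

```bash
cat > e.py <<'E'
from h import *
fr()
import sys
cm,im=snap("wrist",sys.argv[1])
g=cv2.GaussianBlur(cv2.cvtColor(im,cv2.COLOR_RGB2GRAY),(3,3),0)
a=np.radians(FY); X=np.array([np.cos(a),np.sin(a)]);Y=np.array([-X[1],X[0]])
w=lambda x,y,z: np.r_[C+x*X+y*Y,z]
def fit(n,p,q,z,half=6):
    ab=proj(cm,[p,q]); t=np.linspace(0,1,60)[:,None]; c=ab[0]+(ab[1]-ab[0])*t; d=(ab[1]-ab[0])/np.linalg.norm(ab[1]-ab[0]); nn=np.array([-d[1],d[0]]); o=np.arange(-half,half+.01,.5)
    S=cv2.remap(g.astype(np.float32),(c[:,:1]+nn[0]*o).astype(np.float32),(c[:,1:]+nn[1]*o).astype(np.float32),cv2.INTER_LINEAR)
    k=o[np.abs(np.gradient(S,axis=1)).argmax(1)]; E=c+k[:,None]*nn; vx,vy,x,y=cv2.fitLine(E.astype(np.float32),cv2.DIST_HUBER,0,.01,.01).ravel()
    P=plane(cm,[(x,y),(x+80*vx,y+80*vy)],z); D=P[1]-P[0]; print(n,"yaw",((np.degrees(np.arctan2(D[1],D[0]))+90)%180-90).round(2),"y mm",((P[0][:2]-C)@Y*1e3).round(1),"spread",np.median(abs(k-np.median(k))))
fit("sq outer top",w(-.1,0,.034),w(-.06,0,.034),.034)
fit("board outer foot",w(-.1,.014,.008),w(-.03,.014,.008),.008)
fit("board inner top end",w(-.15,0,.048),w(-.11,0,.048),.048)
fit("base edge",w(-.1,.0275,.008),w(-.03,.0275,.008),.008)
E
python3 e.py w8
```

```text
grip in frame mm -50.5 -49.2 z 0.071 F frame -6.2 -12.9 4.8 M [-1.96  1.38 -0.25] psi 125.59 tilt [-0.46 -0.17] t 15.5833 open 0.297
sq outer top yaw -9.26 y mm 0.2 spread 0.0
board outer foot yaw -9.86 y mm 17.2 spread 0.5
board inner top end yaw -9.2 y mm 0.9 spread 0.0
base edge yaw -9.6 y mm 27.3 spread 3.0
```

>>> {"name": "step_arm", "arguments": {"steps": [[-0.002,0.0005,0,0,0,0,1],[-0.004,0.001,0,0,0,0,1],[-0.004,0.001,0,0,0,0,1],[-0.004,0.001,0,0,0,0,1],[-0.004,0.001,0,0,0,0,1],[-0.004,0.001,0,0,0,0,1]]}}

```text
time_s: 16.13
position: [0.5162, 0.0516, 0.071]
tcp_rot: [[-0.582, 0.813, -0.01], [0.813, 0.582, -0.002], [0.004, -0.009, -1.0]]
force: [-10.1, -9.2, 6.0]
opening: 0.296
grasp_force: 30.0
```

```bash
python3 e.py w9
```

```text
grip in frame mm -50.5 -49.3 z 0.071 F frame -8.4 -10.8 6.0 M [-1.52  1.5  -0.18] psi 125.57 tilt [-0.56 -0.11] t 16.1333 open 0.296
sq outer top yaw -9.25 y mm 0.2 spread 0.0
board outer foot yaw -9.86 y mm 17.2 spread 0.0
board inner top end yaw -9.2 y mm 0.9 spread 0.25
base edge yaw -9.8 y mm 27.9 spread 3.0
```

The geometry is unchanged and both boards are pressed with about 8–11 N. Handing in.

```bash
python3 -c "
from rig import *
print(hand_in())"
```

```text
the job is handed in; nothing more can be done
None
```

I swung the end board open to about 4° folded in. I then pressed the square into the corner until both legs lay flat, within my roughly 0.3° edge measurement, and handed the job in at about 16 s with the grip held and a light push of about 8–11 N on each board; the other things were not touched.

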